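Refit the stainer's drive hub and hold its snap cover down

TASK

Put the slide stainer's drive hub back together: thread the wide ring down the post until it is fully home on the seat, then the narrow ring fully home on top of it, then press the knobbed cover onto the post until it snaps over the catches (the push suddenly gets easier) and is down on the narrow ring. Keep pressing the cover down, with about 8 N so that the sprung seat stays squeezed by a millimetre or more, and finish like that, still pressing. Leave the other things on the bench where they are.

Things in the scene. Friction and masses are not known exactly. Their poses are not given: they have to be found in the camera images.
- hub: the drive unit, fixed to the bench: white housing 120 x 120 mm, 45 mm high, turned somehow, with an upright steel post in the middle of its top. Origin: on the bench under the post's axis, z up. Heights of all hub points are from this origin. Fully home, the undersides (origins) of the parts lie at: wide ring 53 mm, narrow ring 73 mm, cover 89 mm, all centred on the post
- seat_top (a point): on the post's axis, 53 mm up (fixed point): the level of the top of the sprung black seat ring, 66 mm across, that carries the wide ring. The post is 30 mm across up to 78 mm, tapers to 25 mm at 82 mm, then a neck 20 mm across goes up to 105 mm, tapering to 12 mm at the tip
- catches (a point): on the post's axis, 100 mm up: centre of the four brass ball catches, 12 mm balls that stand 5 mm out of the neck (30 mm across all) and spring inwards under the cover's lip; rings pass over them. The lip meets them with the cover's underside 106 mm up; the push rises to 8 to 16 N near 102 mm, drops to nothing by 97 mm (the catches then pull it down), and it lies on the narrow ring at 89 mm
- post_tip (a point): the top of the post, on its axis, 111 mm up
- seat (a joint): how far the sprung seat under the rings is pressed down, m: 0 at rest, 0.004 at its bottom stop. It starts to give at about 6.5 N (weight of the parts on it, 2 to 4 N, included) and then takes 2.5 N per mm; rings and cover move down with it
- bush: the wide ring: steel-coloured metal, 58 mm across, bore 33 mm, 20 mm high, 0.07 to 0.14 kg, lying flat on the bench. Origin: centre of its underside, z along the bore
- collar: the narrow ring: steel-coloured metal, 46 mm across, bore 33 mm, 16 mm high, 0.035 to 0.07 kg, lying flat on the bench. Origin: centre of its underside, z along the bore
- cover: the snap cover: grey plastic, standing upright on the bench, open below. From its origin (centre of the underside) up: a rim 62 mm across, 4 mm thick, with a 24 mm opening (the snap lip); a body 52 mm across up to 34 mm (33 mm bore up to 30 mm); a solid round knob 26 mm across from 34 to 58 mm. 0.06 to 0.13 kg. It may be pushed by the knob or on top
- cover_knob (a point): centre of the top of the cover's knob, 58 mm above the cover's underside
- jar: amber glass jar with a white lid, 44 mm across, 55 mm high. A bystander; origin at its underside
- slide_box: closed slide box, 60 x 85 x 30 mm. A bystander; origin at its underside
- cassette: tissue cassette, 28 x 40 x 10 mm. A bystander; origin at its underside
- screwdriver: screwdriver, 150 mm long, lying. A bystander; origin at its underside
- brush: small brush, 160 mm long, lying. A bystander; origin at its underside
- dish: small round open cup, 60 mm across, 35 mm high. A bystander; origin at its underside
- block: wax block, 35 x 28 x 18 mm. A bystander; origin at its underside
Things that resemble listed ones, but are neither listed nor needed, are in the scene too. Several things look just like the hub: the one meant starts farthest to the robot's right.

How it is judged:
On the way, in this order (a step that is already met when the one before it is completed fails the run):
1. the wide ring is fully home on the seat (z of bush in the frame of hub between 0.0465 and 0.055 m and horizontal distance between bush and hub below 0.004 m and angle between bush's own z axis and vertical below 0.08 rad), for 0.2 s.
2. the narrow ring is fully home on the wide ring (all of step 1 and z of collar in the frame of hub between 0.0665 and 0.0755 m and horizontal distance between collar and hub below 0.004 m and angle between collar's own z axis and vertical below 0.08 rad), for 0.2 s.
3. the cover has snapped over the catches and lies on the narrow ring (all of step 2 and z of cover in the frame of hub between 0.0825 and 0.0915 m and horizontal distance between cover and hub below 0.004 m and angle between cover's own z axis and vertical below 0.08 rad), for 0.1 s.
At the end, for the whole second after the job is handed in: Wide ring, narrow ring, cover on the post in this order from below, each at its home height (at most 2 mm above; lower as the seat gives), within 4 mm of the axis, upright within 0.08 rad; the robot presses the cover with over 2 N and the seat is down by over 0.7 mm (all of step 3 and value of joint seat above 0.0007 m and contact force between any of the fingers, the arm and cover above 2 N and linear speed of cover below 0.02 m/s); the arm keeps its last pose, push and grip.
It fails at once if a bystander is moved by more than 30 mm (distance of any of jar, slide_box, cassette, screwdriver, brush, dish, block from where it was at the start of the episode above 0.03 m).
It also fails if it takes over 70 s, if anything falls off the work surface, if the arm or the gripper's body presses on something with over 40 N, if the wrist force passes 120 N, or if a joint passes its speed limit or range.

ROBOT

A 6-joint arm with a two-finger parallel gripper is mounted at the origin on the work surface. World frame = base frame: x ahead of the robot, y to its left, z up, the work surface at z = 0. Lengths are in m, angles in rad, forces in N, time in s.
With the tool pointing down it reaches from about 0.275 to 0.825 m from the base axis. Payload 4.9 kg.
Tool frame: the origin (TCP) lies midway between the tips of the shut fingers; the grasp point (between the pads) lies 19 mm behind it (grip_point_offset is the distance from the TCP to the grasp point, in m); z points along the fingers, y is the line along which they close (so a half turn about z gives the same grasp; the last joint's range is limited). The gripper opens to 85 mm and grips with 20 to 120 N. Pads are 22 mm wide; open, the fingers measure 114 mm over their backs; the gripper's body (76 mm by 85 mm) begins 54 mm behind the grasp point. The pads swing forward as they close: fully open they stand 13 mm farther back than shut.
Start: joints at [1.148, 0.326, -0.193, 1.052, 0, 1.437], TCP at [0.157, 0.527, 0.231] pointing down, gripper open.
Joint ranges: [-2.65, 2.65], [-0.97, 1.79], [-1.3, 1.35], [-1.93, 2.1], [-1.47, 1.37], [-3.14, 3.14]. Speed limits (rad/s): [2.57, 2.57, 3.14, 3.14, 3.14, 3.14].

INTERFACE

Orientations are given as a rotation vector (axis times angle).
In Python, from cell import * gives the robot as it stands. Calls block until the motion is done:
- movep(position, orientation): joint-space move of the TCP to a pose.
- move_l(position, velocity=0.15, rot=None, until_force=None): straight line of the TCP; rot=None keeps the orientation; velocity is the mean speed in m/s. With until_force (N) it stops when the force on the tool has changed by that much, and returns True; else False.
- set_joints(angles): joint-space move.
- let_go() and grab(newtons=None): open the fingers fully, or close them until they stop; newtons is the grip in N (None keeps the last).
- sleep(seconds).
- ik(position, orientation): joint angles nearest the present ones, or None.
- get_state(): the state.
- grab_frame(name): name is "side" or "top" or "wrist"; returns a dict with "img" (480x640x3 uint8, red, green, blue), "fx", "fy", "cx", "cy" (pixels), "cam_to_world" (4x4, takes a point from camera to world coordinates); the wrist camera has in their place "T_tool_cam" (4x4, takes a point from camera to tool coordinates, whose origin is the TCP and whose axes are the flange's). Camera axes: x right, y down, z forward; pixel columns grow to the right and rows downward; lengths in m; the calibration is good to about 2 mm. A picture is of the moment at which its call begins: read the wrist's pose just before it. There is no depth.
A pose or a line that the arm cannot do raises MotionError and nothing moves.
- sign_off(): hands the job in; it is judged then, once.
Trained networks look in the newest picture that a camera, given by its name, has taken for a name from the list of things; names that differ only in an ending like _2 or _b are one class to them, and where a whole thing is asked for, a point or a joint stands for the part that bears it (a point fixed in the world has none). Each returns a list of dicts, best first, with "score" (0 to 1); they miss things now and then, are a little off and sometimes report something else, mostly with a low value. They report only what shows in the picture. A call takes as long as a camera call. They do not tell look-alikes from the thing itself.
- spot_in(camera, name): "centre" ([column, row] in pixels, amid what is visible of it).
- silhouettes(camera, name): "mask" (480x640 bool, what is visible of it) and "centre" ([column, row] in pixels, amid what is visible of it).
- tip_of(camera, name): "centre" ([column, row] in pixels: a listed point, or the origin of a listed thing).
The state is a dict: "clock": time; "q": joint angles; "joint_velocities": joint speeds; "tau": joint torques, N m; "position": TCP position; "eef_rot": TCP orientation; "contact_force": force on the tool from outside, world axes, zero at the start; "wrist_torque": the same for the moment, N m; "finger_gap": opening from 0.0 (shut) to 1.0 (fully open); "grasp_force": force on a finger pad.
Only numpy, scipy, OpenCV 4.12 (cv2) and the standard library are available. Lean on these libraries where they do the work, as an engineer would, in place of code of your own. Each camera call takes 0.05 s, during which the arm holds its last target. There are 200 camera calls.

## Working session

There is one attempt and no reset: what is moved stays moved. The work goes in short steps, each a Python script; the robot and the scene stay as the last script left them, time stands still between calls to the robot, and variables do not carry over. Pictures are saved under pics/ and viewed, at most 10 in all, crops included, and the job is handed in when it is done.

```bash
mkdir -p pics; ls; cat > h.py <<'E'
from cell import *
import numpy as np, cv2
def px2w(f,uv,z):
    T=np.array(f["cam_to_world"]); d=T[:3,:3]@np.array([(uv[0]-f["cx"])/f["fx"],(uv[1]-f["cy"])/f["fy"],1.])
    o=T[:3,3]; return (o+d*(z-o[2])/d[2])
E
python3 - <<'E'
from h import *
for c in ("top","side"):
    f=grab_frame(c); cv2.imwrite(f"pics/{c}0.png",f["img"][:,:,::-1])
    print(c,f["fx"],f["cx"],f["cy"],np.round(f["cam_to_world"],3).tolist())
    for n,z in (("hub",0.0),("post_tip",.111),("bush",0),("collar",0),("cover",0),("cover_knob",.058)):
        for r in tip_of(c,n): print(n,np.round(r["centre"]),round(r["score"],2),np.round(px2w(f,r["centre"],z),3))
s=get_state();print(s["clock"],s["eef_rot"],s["position"],s["contact_force"])
E
```

```text
pics
top 489.33893312617084 324.5071679430635 237.1922138565488 [[0.016, -0.982, 0.188, 0.29], [-1.0, -0.017, -0.006, 0.036], [0.009, -0.188, -0.982, 1.159], [0.0, 0.0, 0.0, 1.0]]
hub [143. 274.] 0.93 [0.415 0.459 0.   ]
hub [344. 206.] 0.61 [ 0.591 -0.016  0.   ]
hub [432. 204.] 0.6 [ 0.601 -0.232  0.   ]
post_tip [346. 194.] 0.86 [ 0.589 -0.016  0.111]
post_tip [171. 351.] 0.81 [0.244 0.346 0.111]
post_tip [122. 267.] 0.7 [0.418 0.463 0.111]
post_tip [344. 143.] 0.56 [ 0.709 -0.01   0.111]
bush [439. 264.] 0.96 [ 0.453 -0.245  0.   ]
collar [229. 229.] 0.48 [0.529 0.261 0.   ]
cover [435. 206.] 0.94 [ 0.595 -0.24   0.   ]
cover [254. 170.] 0.5 [0.679 0.207 0.   ]
cover_knob [437. 199.] 0.63 [ 0.597 -0.23   0.058]
side 538.5139620280746 315.7709108782921 243.31829744477434 [[0.997, -0.059, 0.047, 0.432], [-0.071, -0.548, 0.834, -1.119], [-0.023, -0.835, -0.55, 0.842], [0.0, 0.0, 0.0, 1.0]]
hub [231. 214.] 0.63 [0.253 0.351 0.   ]
hub [283. 196.] 0.58 [0.417 0.451 0.   ]
hub [354. 277.] 0.56 [ 0.59  -0.014 -0.   ]
hub [377. 232.] 0.32 [0.686 0.196 0.   ]
post_tip [359. 243.] 0.91 [ 0.601 -0.022  0.111]
post_tip [225. 183.] 0.84 [0.246 0.342 0.111]
post_tip [283. 163.] 0.75 [0.424 0.465 0.111]
bush [302. 346.] 0.81 [ 0.444 -0.252  0.   ]
collar [325. 223.] 0.71 [0.539 0.265 0.   ]
collar [356. 261.] 0.54 [0.604 0.057 0.   ]
cover [368. 338.] 0.62 [ 0.593 -0.241  0.   ]
cover_knob [366. 319.] 0.65 [ 0.586 -0.243  0.058]
0.7 [-4.52029221e-01 -3.10888970e+00 -4.80807959e-05] [0.15662249 0.52724804 0.23129087] [ 0.53320695 -0.24884922 -0.31951165]
```

View pics/top0.png

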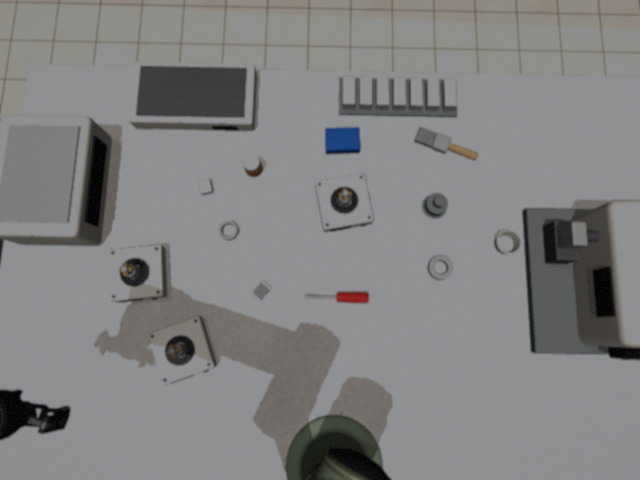

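View pics/side0.png

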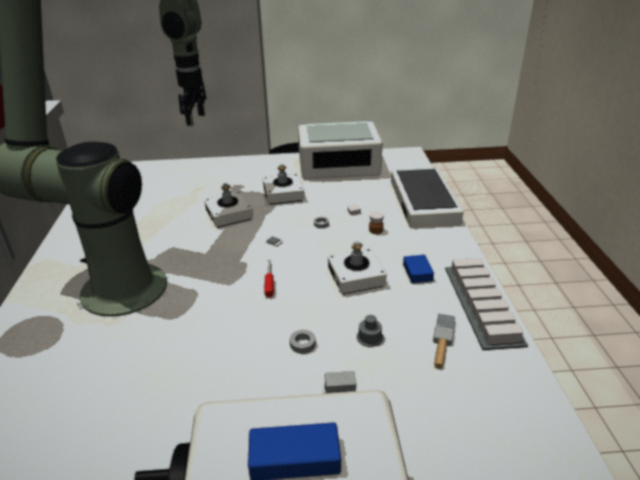

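Top view: three hubs. The rightmost post is at about (345,195), the bush at (439,266), the cover at (436,204) and the collar at (229,230). The side view agrees: hub (355,265), bush (302,341), cover (370,330), collar (321,222). Next I'll look with the wrist camera above the hub and then the bush.

```bash
cat >> h.py <<'E'
from scipy.spatial.transform import Rotation as Ro
def rv(a): return np.pi*np.array([np.cos(a/2),np.sin(a/2),0])
def wframe():
    s=get_state(); f=dict(grab_frame("wrist")); W=np.eye(4); W[:3,:3]=Ro.from_rotvec(s["eef_rot"]).as_matrix(); W[:3,3]=s["position"]
    f["cam_to_world"]=W@np.array(f["T_tool_cam"]); return f
def see(f,n,z,c="wrist"):
    for r in tip_of(c,n): print(n,np.round(r["centre"]),round(r["score"],2),np.round(px2w(f,r["centre"],z),4))
def t(): print("t",round(get_state()["clock"],2))
E
python3 - <<'E'
from h import *
movep([.56,-.017,.27],rv(np.pi)); t()
f=wframe(); cv2.imwrite("pics/w1.png",f["img"][:,:,::-1])
print(np.round(f["T_tool_cam"],3).tolist(),f["fx"])
see(f,"post_tip",.111); see(f,"hub",0)
for r in silhouettes("wrist","hub"): print(r["score"],r["centre"],r["mask"].sum())
movep([.44,-.248,.2],rv(np.pi)); t()
f=wframe(); cv2.imwrite("pics/w2.png",f["img"][:,:,::-1])
see(f,"bush",0);see(f,"cover",0);see(f,"cover_knob",0.058)
for r in silhouettes("wrist","bush"):
    m=r["mask"].astype(np.uint8); c=max(cv2.findContours(m,0,1)[0],key=cv2.contourArea); e=cv2.fitEllipse(c); print(r["score"],e,px2w(f,e[0],.01))
E
```

```text
t 3.11
[[-0.0, -0.951, -0.311, 0.08], [1.0, -0.001, 0.001, 0.001], [-0.001, -0.311, 0.951, -0.143], [0.0, 0.0, 0.0, 1.0]] 432.8496298739913
post_tip [325. 261.] 0.76 [ 0.5955 -0.016   0.111 ]
post_tip [540. 300.] 0.62 [0.6273 0.1489 0.111 ]
hub [328. 218.] 0.64 [ 0.5924 -0.0131  0.    ]
0.81 [329.6, 221.6] 17876
t 4.36
bush [332. 205.] 0.74 [ 0.4438 -0.2425  0.    ]
cover [336. 365.] 0.74 [ 0.5949 -0.2375  0.    ]
cover_knob [339. 408.] 0.56 [ 0.5944 -0.2367  0.058 ]
cover_knob [335. 365.] 0.45 [ 0.5552 -0.24    0.058 ]
0.65 ((330.050048828125, 208.24209594726562), (73.51757049560547, 75.039794921875), 1.6654354333877563) [ 0.44380494 -0.24371577  0.01      ]
```

View images.

```bash
python3 -c "
import cv2,numpy as np
a=cv2.imread('pics/w1.png');b=cv2.imread('pics/w2.png')
cv2.imwrite('pics/w12.png',np.hstack([a[40:440,160:560],b[40:440,160:560]]))"
```

```text
(no output)
```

View pics/w12.png

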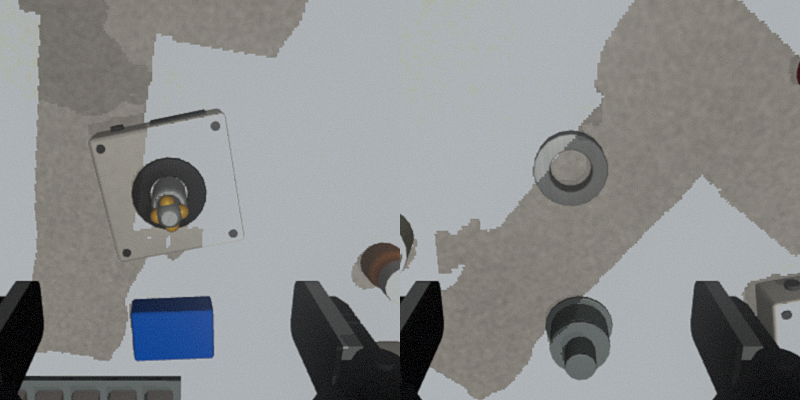

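Wrist crops: the post tip is at full-frame (330,256) with the black seat centred near (329,233). The bush is at about (330,208) and the cover behind it. I'll centre the bush with two crossed squeezes, then re-view it from the same geometry so the camera bias cancels.

```bash
python3 - <<'E'
from h import *
im=cv2.imread("pics/w1.png"); g=cv2.cvtColor(im,6)
m=(g<75).astype(np.uint8); m[:130]=0;m[290:]=0;m[:,:270]=0;m[:,390:]=0
c=max(cv2.findContours(m,0,1)[0],key=cv2.contourArea); e=cv2.fitEllipse(cv2.convexHull(c)); print("seat",e,cv2.boundingRect(c))
p=np.array([.4438,-.2437])
movep([*p,.07],rv(np.pi/2)); move_l([*p,0.0],.15); grab(20); s=get_state(); print(s["finger_gap"],s["grasp_force"]); let_go()
move_l([*p,.04],.2); movep([*p,.04],rv(np.pi)); move_l([*p,0.0],.15); grab(20); s=get_state(); print(s["finger_gap"],s["position"],s["contact_force"]); let_go()
move_l([*p,.05],.2); movep([p[0]-.034,p[1],.237],rv(np.pi)); t()
f=wframe(); cv2.imwrite("pics/w3.png",f["img"][:,:,::-1]); print(get_state()["position"])
see(f,"bush",0)
for r in silhouettes("wrist","bush"):
    m=r["mask"].astype(np.uint8); c=max(cv2.findContours(m,0,1)[0],key=cv2.contourArea); e=cv2.fitEllipse(c); print(r["score"],e,px2w(f,e[0],.01))
E
```

```text
seat ((328.54730224609375, 232.9009246826172), (70.98490905761719, 73.90646362304688), 90.93006896972656) (292, 198, 74, 71)
0.6790453545069794 20.31869200989604
0.6615234346925961 [ 0.44451593 -0.2442197   0.00116969] [-0.83497627  1.10435866  6.97207853]
t 11.53
[ 0.40902724 -0.24298775  0.23467925]
bush [326. 232.] 0.84 [ 0.4457 -0.2425  0.    ]
0.57 ((325.09075927734375, 234.1904296875), (64.98603820800781, 66.40399169921875), 178.5740966796875) [ 0.444188   -0.24303712  0.01      ]
```

```bash
cat >> h.py <<'E'
def seatfit(f):
    g=cv2.cvtColor(f["img"],cv2.COLOR_RGB2GRAY); m=(g<75).astype(np.uint8); m[:130]=0;m[290:]=0;m[:,:270]=0;m[:,390:]=0
    c=max(cv2.findContours(m,0,1)[0],key=cv2.contourArea); e=cv2.fitEllipse(cv2.convexHull(c)); print("seat",e,px2w(f,e[0],.053)); return px2w(f,e[0],.053)
E
python3 - <<'E'
from h import *
p=[.4443,-.2438]
movep([*p,.05],rv(np.pi)); move_l([*p,0.0],.15); grab(40); sleep(.1); s=get_state(); print("grip",s["finger_gap"],s["position"],s["contact_force"])
move_l([*p,.15],.25); s=get_state(); print(s["finger_gap"],s["grasp_force"],s["contact_force"])
movep([.56,-.017,.27],rv(np.pi)); sleep(.3); s=get_state(); print(s["position"],s["eef_rot"]); t()
f=wframe(); cv2.imwrite("pics/w4.png",f["img"][:,:,::-1])
seatfit(f); see(f,"post_tip",.111); see(f,"catches",.1)
for c in("top","side"):
    f=grab_frame(c); see(f,"post_tip",.111,c); see(f,"hub",0,c); see(f,"catches",.1,c)
E
```

```text
grip 0.6547167156755288 [ 0.44526459 -0.24448406  0.00164913] [-0.99171445  0.35181961  8.90313365]
0.6551087067093103 42.56194582208991 [-0.37349123  0.78526484  0.35034166]
[ 0.5596842  -0.01794789  0.26959761] [-2.61165010e-03 -3.14083252e+00 -8.78814061e-06]
t 15.59
seat ((322.6206359863281, 281.9540710449219), (104.62257385253906, 169.9345703125), 9.690000534057617) [ 0.6372419  -0.02049042  0.053     ]
post_tip [329. 258.] 0.89 [ 0.5926 -0.015   0.111 ]
post_tip [330. 217.] 0.39 [ 0.5609 -0.0144  0.111 ]
catches [331. 254.] 0.7 [ 0.5936 -0.0136  0.1   ]
post_tip [170. 352.] 0.72 [0.2426 0.3478 0.111 ]
post_tip [120. 267.] 0.6 [0.4187 0.468  0.111 ]
hub [146. 274.] 0.87 [0.4162 0.4508 0.    ]
hub [184. 346.] 0.8 [0.2504 0.3497 0.    ]
hub [229. 230.] 0.4 [0.5256 0.2597 0.    ]
catches [122. 269.] 0.89 [0.4149 0.4688 0.1   ]
catches [173. 347.] 0.56 [0.2519 0.3463 0.1   ]
post_tip [357. 238.] 0.83 [0.5989 0.0018 0.111 ]
post_tip [226. 183.] 0.61 [0.2485 0.3435 0.111 ]
post_tip [275. 238.] 0.57 [0.3932 0.0216 0.111 ]
post_tip [284. 163.] 0.56 [0.4248 0.4658 0.111 ]
post_tip [356. 210.] 0.41 [0.6147 0.1378 0.111 ]
hub [281. 195.] 0.94 [0.4089 0.4586 0.    ]
hub [232. 214.] 0.76 [0.2545 0.3453 0.    ]
catches [283. 166.] 0.98 [0.4228 0.4611 0.1   ]
catches [228. 190.] 0.8 [0.2547 0.3162 0.1   ]
catches [353. 246.] 0.76 [ 0.5865 -0.0174  0.1   ]
catches [354. 212.] 0.25 [0.6109 0.1491 0.1   ]
```

View pics/w4.png

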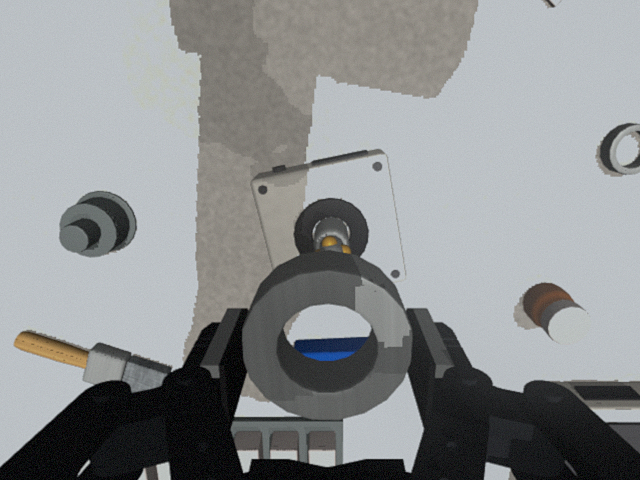

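The held bush hides the post tip, and only the upper half of the seat shows (centre about (331,233)). I'll move a little forward so the hub clears the ring and measure again.

```bash
python3 - <<'E'
from h import *
move_l([.605,-.017,.27],.2); sleep(.3); s=get_state(); print(s["position"]); t()
f=wframe(); cv2.imwrite("pics/w5.png",f["img"][:,:,::-1])
see(f,"post_tip",.111); see(f,"catches",.1); see(f,"hub",0)
T=np.linalg.inv(f["cam_to_world"])
def proj(P): q=T[:3,:3]@np.array(P)+T[:3,3]; return np.array([f["fx"]*q[0]/q[2]+f["cx"],f["fy"]*q[1]/q[2]+f["cy"]])
im=f["img"][:,:,::-1].copy()
x,y=.5935,-.0165
for z,r in((.053,.033),(.111,.006),(.078,.015)):
    pts=np.array([proj([x+r*np.cos(a),y+r*np.sin(a),z]) for a in np.linspace(0,6.3,60)]); cv2.polylines(im,[np.round(pts*16).astype(np.int32)],False,(0,0,255),1,shift=4); print(z,pts.mean(0))
cv2.imwrite("pics/w5o.png",cv2.resize(im[100:290,240:440],None,fx=3,fy=3,interpolation=cv2.INTER_CUBIC))
E
```

```text
[ 0.60447414 -0.01697809  0.27024978]
t 16.82
post_tip [330. 198.] 0.76 [ 0.5922 -0.0137  0.111 ]
catches [331. 197.] 0.92 [ 0.594  -0.0125  0.1   ]
hub [328. 174.] 0.56 [ 0.5939 -0.014   0.    ]
0.053 [325.73394164 184.63992692]
0.111 [325.6017725  200.07166851]
0.078 [325.68150548 190.7401031 ]
```

View pics/w5o.png

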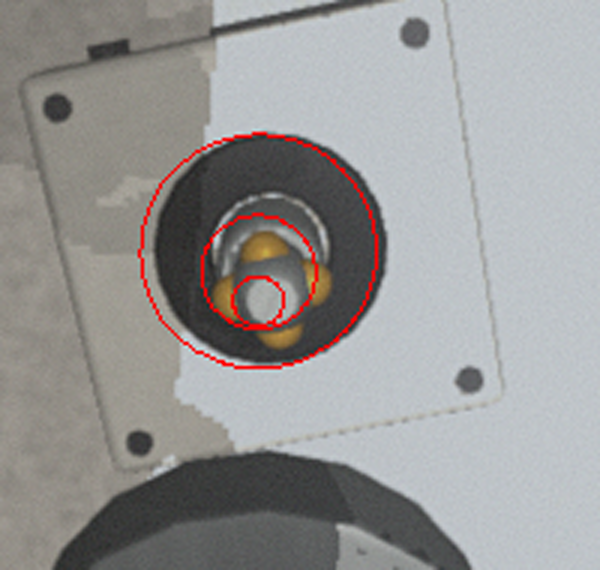

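```bash
cat >> h.py <<'E'
def st(l=""):
    s=get_state(); print(l,"pos",np.round(s["position"],4),"F",np.round(s["contact_force"],1),"M",np.round(s["wrist_torque"],2),"gap",round(s["finger_gap"],3),"t",round(s["clock"],1)); return s
E
python3 - <<'E'
from h import *
p=np.array([.5938,-.0150]); c=p.copy()
move_l([*p,.125],.2); sleep(.2); s=st("above"); c+=p-s["position"][:2]
print(f:=move_l([*c,.06],.06,until_force=6)); sleep(.1); st("down")
E
```

```text
above pos [ 0.5949 -0.0152  0.1264] F [-0.5 -0.3 -0.5] M [ 0.   -0.01  0.01] gap 0.654 t 18.1
False
down pos [ 0.5928 -0.0148  0.0603] F [ 0.1 -1.3 -1.5] M [-0.07 -0.13 -0.02] gap 0.656 t 19.4
```

```bash
python3 - <<'E'
from h import *
s=st(); p=s["position"]; c=[.5927,-.0148]
print(move_l([*c,.050],.03,until_force=4)); s=st("seat")
let_go(); s=st("open"); 
move_l([*c,.13],.25); t()
q=np.array([.533,.262])
movep([q[0]-.034,q[1],.237],rv(np.pi)); sleep(.2); st()
f=wframe(); cv2.imwrite("pics/w6.png",f["img"][:,:,::-1]); see(f,"collar",0); see(f,"cassette",0)
for r in silhouettes("wrist","collar"):
    m=r["mask"].astype(np.uint8); c=max(cv2.findContours(m,0,1)[0],key=cv2.contourArea); e=cv2.fitEllipse(c); print(r["score"],e,px2w(f,e[0],.008))
for c in("top",):
    f=grab_frame(c); see(f,"bush",.053,c)
E
```

```text
pos [ 0.5928 -0.0148  0.0603] F [ 0.1 -1.3 -1.5] M [-0.07 -0.13 -0.02] gap 0.656 t 19.4
True
seat pos [ 0.5931 -0.0148  0.0535] F [-0.4  0.1  7.8] M [ 0.05  0.26 -0.03] gap 0.652 t 19.7
open pos [ 0.5924 -0.0147  0.053 ] F [ 0.  -0.1 -0.8] M [ 0.01  0.02 -0.04] gap 1.005 t 20.1
t 20.59
 pos [0.4994 0.2608 0.2364] F [0.5 0.3 0.9] M [-0.04 -0.06  0.02] gap 1.001 t 22.0
collar [330. 221.] 0.64 [0.5259 0.2647 0.    ]
cassette [222.  52.] 0.64 [0.3837 0.1778 0.    ]
0.63 ((326.11328125, 222.12440490722656), (51.142486572265625, 52.70500946044922), 174.09161376953125) [0.52428809 0.2614593  0.008     ]
bush [344. 200.] 0.54 [ 0.5928 -0.0133  0.053 ]
```

```bash
python3 - <<'E'
from h import *
p=np.array([.5247,.2605])
movep([*p,.07],rv(np.pi/2)); move_l([*p,0.002],.15); grab(20); sleep(.1); a=st("g1"); let_go()
move_l([*p,.04],.2); movep([*p,.04],rv(np.pi)); move_l([*p,0.002],.15); grab(40); sleep(.1); b=st("g2")
move_l([*p,.15],.25)
off=b["position"][0]-a["position"][0]; print("off",off)
p=np.array([.5928+off,-.0148]); 
movep([*p,.17],rv(np.pi)); sleep(.2); s=st("above"); c=2*p-s["position"][:2]
move_l([*c,.125],.2); sleep(.1); s=st("above"); c+=p-s["position"][:2]
print(move_l([*c,.083],.06,until_force=6)); sleep(.1); st("down")
E
```

```text
g1 pos [0.5255 0.2608 0.0033] F [-1.1 -0.9  5.5] M [-0.08  0.2  -0.04] gap 0.531 t 24.8
g2 pos [0.5255 0.2608 0.0031] F [-1.8  0.1  5.5] M [-0.01  0.2   0.03] gap 0.506 t 28.0
off 2.2544023611237307e-05
above pos [ 0.5926 -0.0133  0.1699] F [-0.3 -0.2 -0.5] M [0.01 0.02 0.01] gap 0.512 t 30.1
above pos [ 0.5938 -0.0161  0.1263] F [-0.4  0.1 -0.2] M [-0.01 -0.01  0.04] gap 0.51 t 30.5
False
down pos [ 0.5921 -0.0151  0.0833] F [-0.4 -0.  -1.6] M [ 0.01 -0.01  0.04] gap 0.511 t 31.5
```

```bash
python3 - <<'E'
from h import *
c=[.5933,-.0146]
print(move_l([*c,.070],.03,until_force=4)); s=st("seat")
if s["position"][2]<.079:
    let_go(); st("open"); c=list(s["position"][:2]); move_l([*c,.14],.25)
    movep([.595-.045,-.239,.28],rv(np.pi)); sleep(.2); st()
    f=wframe(); cv2.imwrite("pics/w7.png",f["img"][:,:,::-1]); see(f,"cover",0); see(f,"cover_knob",.058)
    for r in silhouettes("wrist","cover"): print(r["score"],r["centre"])
    for n in("top","side"):
        f=grab_frame(n); see(f,"collar",.073,n); see(f,"cover_knob",.058,n)
    im=cv2.imread("pics/w7.png")[130:330,220:440]; cv2.imwrite("pics/w7c.png",cv2.resize(im,None,fx=3,fy=3,interpolation=2)[:600])
E
```

```text
True
seat pos [ 0.5933 -0.0149  0.0749] F [-1.4 -1.2  8.2] M [ 0.03  0.35 -0.02] gap 0.512 t 31.8
open pos [ 0.5926 -0.0147  0.0745] F [0.4 0.4 0.4] M [0.02 0.01 0.02] gap 0.999 t 32.3
 pos [ 0.5501 -0.2375  0.279 ] F [-0.8 -0.2  0.1] M [ 0.03  0.01 -0.04] gap 1.0 t 34.0
cover [325. 224.] 0.76 [ 0.5905 -0.2378  0.    ]
cover [548. 224.] 0.37 [ 0.5912 -0.0111  0.    ]
cover_knob [325. 247.] 0.69 [ 0.5957 -0.2377  0.058 ]
0.7 [326.8, 229.6]
collar [346. 197.] 0.57 [ 0.5926 -0.0167  0.073 ]
cover_knob [437. 201.] 0.62 [ 0.5916 -0.2297  0.058 ]
cover_knob [342. 145.] 0.36 [ 0.7263 -0.0078  0.058 ]
collar [359. 254.] 0.51 [ 0.602  -0.0161  0.073 ]
cover_knob [368. 316.] 0.91 [ 0.5904 -0.2341  0.058 ]
```

View pics/w7c.png

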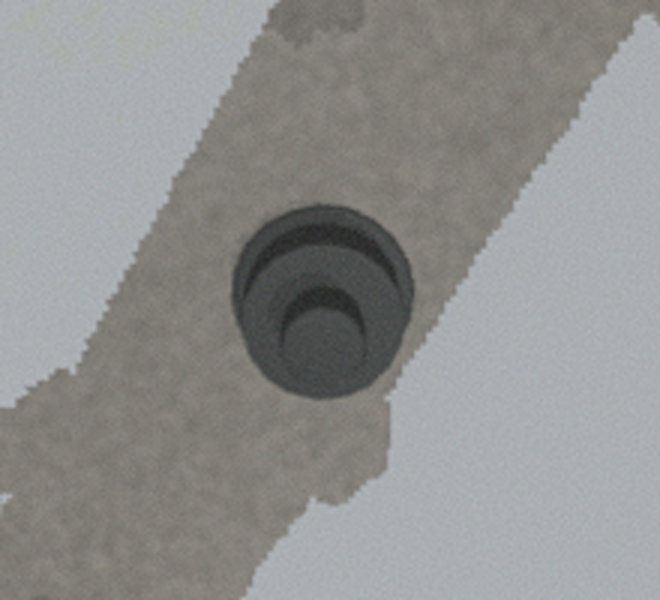

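The upright cover's knob top is at full-frame (327,245), which puts it at about (0.5945, -0.238). The collar seated at its home height. Next I'll centre on the knob and grip it.

```bash
python3 - <<'E'
from h import *
p=np.array([.5945,-.2380])
movep([*p,.10],rv(np.pi/2)); move_l([*p,0.037],.12); grab(20); sleep(.1); a=st("g1"); let_go()
move_l([*p,.075],.2); movep([*p,.075],rv(np.pi)); move_l([*p,0.037],.12); grab(80); sleep(.15); b=st("g2")
move_l([*p,.20],.25); st("lift")
off=b["position"][0]-a["position"][0]; print("off",off)
p=np.array([.5928+off,-.0148])
movep([*p,.20],rv(np.pi)); sleep(.3); s=st("above"); c=2*p-s["position"][:2]
move_l([*c,.16],.15); sleep(.15); s=st("above"); c+=p-s["position"][:2]
f=wframe(); cv2.imwrite("pics/w8.png",f["img"][:,:,::-1])
E
```

```text
g1 pos [ 0.5948 -0.2381  0.0374] F [-0.1 -0.2  3.6] M [0.06 0.14 0.01] gap 0.294 t 37.2
g2 pos [ 0.595  -0.2383  0.0378] F [-1.2  0.9  5.3] M [0.05 0.1  0.01] gap 0.276 t 40.8
lift pos [ 0.5936 -0.2375  0.1982] F [-0.3 -0.5 -2. ] M [-0.01  0.01 -0.02] gap 0.272 t 41.6
off 0.0002713873046364945
above pos [ 0.5933 -0.0161  0.1999] F [ 0.6 -0.5 -0.3] M [0.04 0.   0.  ] gap 0.28 t 42.8
above pos [ 0.5938 -0.0137  0.1612] F [-0.6  0.  -1. ] M [0.02 0.07 0.  ] gap 0.274 t 43.4
```

View pics/w8.png

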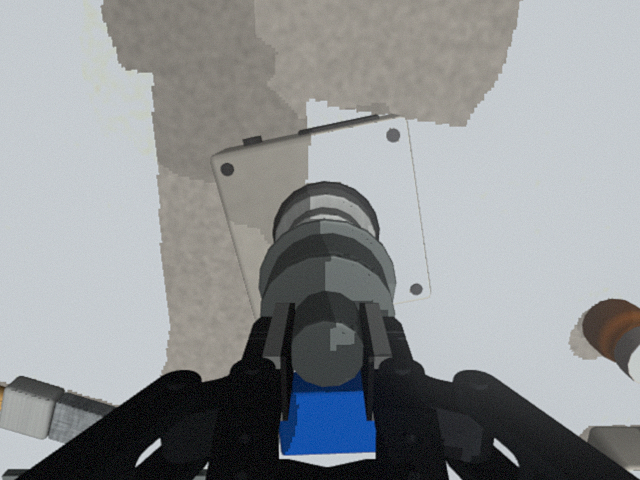

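```bash
python3 - <<'E'
from h import *
p=np.array([.5930,-.0148]); c=p.copy()
move_l([*c,.147],.1); sleep(.15); s=st("tip"); c+=p-s["position"][:2]
for z in (.142,.139,.136,.133,.130,.128):
    h=move_l([*c,z],.04,until_force=25); s=st(f"{z} {h}")
    if h: break
E
```

```text
tip pos [ 0.5932 -0.0148  0.1475] F [ 0.7 -0.1 -0.4] M [ 0.    0.01 -0.02] gap 0.271 t 43.9
0.142 False pos [ 0.5932 -0.0148  0.1423] F [ 0.9 -0.3  0.7] M [ 0.06 -0.15 -0.01] gap 0.273 t 44.1
0.139 False pos [ 0.5936 -0.0147  0.1399] F [0.8 0.9 3.8] M [ 0.2  -0.1  -0.01] gap 0.269 t 44.4
0.136 False pos [ 0.5931 -0.0147  0.136 ] F [ 1.4  0.2 -0.3] M [ 0.23 -0.56 -0.  ] gap 0.273 t 44.6
0.133 False pos [ 0.5921 -0.0147  0.1309] F [  5.5   0.4 -12.9] M [ 0.12 -1.29  0.01] gap 0.271 t 44.9
0.13 False pos [ 0.5918 -0.0149  0.129 ] F [ 1.5 -1.1 -7.5] M [-0.03 -0.35 -0.02] gap 0.273 t 45.1
0.128 False pos [ 0.5926 -0.0149  0.1283] F [-0.3  0.7 -1.4] M [-0.01  0.02  0.04] gap 0.276 t 45.4
```

```bash
python3 - <<'E'
from h import *
c=np.array([.5930,-.0148]); z=.1275
while z>.119:
    move_l([*c,z],.02); sleep(.25); s=st(f"{z:.4f}")
    if s["contact_force"][2]>7.5: break
    z-=.0005
sleep(.5); st("held")
f=grab_frame("side"); T=cv2.resize(f["img"][170:310,280:440],None,fx=4,fy=4,interpolation=2); cv2.imwrite("pics/s9.png",T[:,:,::-1])
E
```

```text
0.1275 pos [ 0.593  -0.0148  0.1276] F [ 1.1 -1.  -1.2] M [ 0.03 -0.05 -0.02] gap 0.275 t 45.9
0.1270 pos [ 0.593  -0.0148  0.127 ] F [ 0.9 -0.1 -0.8] M [-0.01  0.05 -0.03] gap 0.272 t 46.4
0.1265 pos [ 0.5932 -0.0148  0.1268] F [-0.1  0.1  4.5] M [0.04 0.24 0.01] gap 0.27 t 46.9
0.1260 pos [ 0.5932 -0.0148  0.1263] F [-1.2  0.9  5. ] M [ 0.04  0.21 -0.06] gap 0.275 t 47.4
0.1255 pos [ 0.5933 -0.0149  0.126 ] F [-1.8  0.4  5.2] M [0.07 0.3  0.  ] gap 0.274 t 47.9
0.1250 pos [ 0.5933 -0.0148  0.1256] F [-1.3 -1.1  6.5] M [ 0.04  0.33 -0.05] gap 0.272 t 48.4
0.1245 pos [ 0.5933 -0.0148  0.1252] F [-0.9 -0.2  7.5] M [ 0.08  0.37 -0.02] gap 0.277 t 48.9
0.1240 pos [ 0.5934 -0.0148  0.1249] F [-2.   0.9  8.6] M [ 0.08  0.53 -0.03] gap 0.274 t 49.4
held pos [ 0.5934 -0.0148  0.1249] F [-1.7 -0.5  8.5] M [0.1  0.54 0.01] gap 0.273 t 49.9
```

View pics/s9.png

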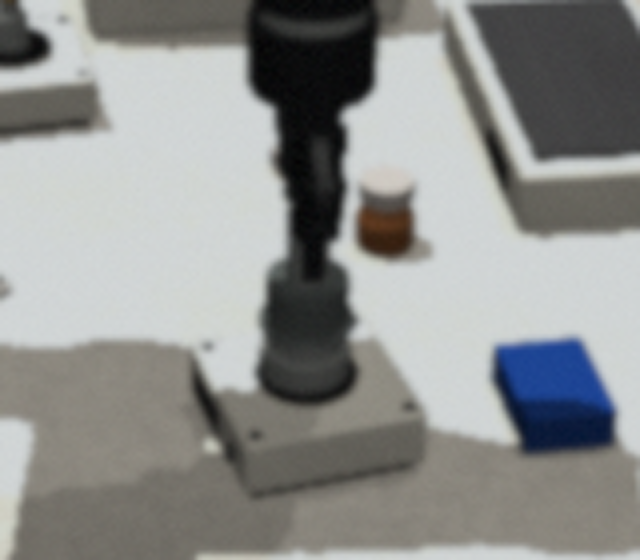

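The cover sits upright on the stack at crop (308,320). The tool is 1.9 mm below first contact at 8.5 N, so I'm handing the job in.

```bash
python3 -c "
from h import *
st(); print(sign_off())"
```

```text
pos [ 0.5934 -0.0148  0.1249] F [-1.9  0.2  8.6] M [0.08 0.52 0.  ] gap 0.272 t 49.9
the job is handed in; nothing more can be done
None
```

The hub is back together (wide ring, narrow ring, then the cover snapped on), and I handed it in at 49.9 s with the arm pressing at about 8.5 N and the tool 1.9 mm below first contact; no verdict came back, and I did not measure the bystanders' positions again.

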